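# Hold a stock carton over the code reader

### The job

Lift the blue dust cover of the code reader by its yellow handle until it rests open on its stop. Then pick up the green carton, lift it over the row of jars and hold it level just above the reader's glass, about 1 cm clear, centred over the glass and with its long sides running front to back on the reader, never touching the reader with it. Finish while holding it still there, put nothing down, and leave the other cartons, the jars, the mug and the tape roll as they are.

Things in the scene. Friction and masses are not known exactly. Their poses are not given: they have to be found in the camera images.
- glass (a point): Centre of the reader's glass window, on its top face, 60 mm above the bench. The reader is a fixed grey block 130 mm deep (x axis, from its front at -x to its hinge side at +x), 160 mm wide (y axis), its top face flush with the glass; z is up. The dark glass measures 94 mm (x) by 112 mm (y) with a red cross in the middle; hidden under the blue cover while that is shut.
- hinge (a point): Middle of the cover's hinge line, which runs along this frame's y axis; 65 mm behind the glass centre (+x of the reader) and 66 mm above the bench. Axes as the reader's.
- cover (a joint): Opening angle of the blue dust cover, rad: 0 shut (lying flat over the glass), grows as its front edge rises and swings up and back, 1.57 upright, 1.9 on its stop (leaning back). It falls shut below upright and falls back to the stop beyond it. The cover is a 126 x 156 x 7 mm panel, 0.2 kg.
- handle (a point): Middle of the yellow handle bar on the cover's free edge: a round bar 10 mm thick and 100 mm long, lying along the reader's y axis, in the plane of the cover, 170 mm from the hinge line. Open space of 35 mm between bar and panel edge, so a finger fits either side of the bar from above; the bar may turn between the fingers as the cover swings. Shut: 66 mm above the bench, in front (-x) of the reader. These axes turn with the cover.
- carton_green_centre (a point): Centre (half-way up, 35 mm above its underside) of the green carton with a white band: a rigid closed carton lying on the bench, 100 mm long (its x axis), 56 mm wide (its y axis), 70 mm high (z up), about 0.25 kg. This is the one to hold over the reader.
- carton_brown_centre (a point): Centre (half-way up, 35 mm above its underside) of the brown cardboard carton with a red band: a rigid closed carton lying on the bench, 100 mm long (its x axis), 56 mm wide (its y axis), 70 mm high (z up), about 0.25 kg. Leave it alone.
- carton_white_centre (a point): Centre (half-way up, 35 mm above its underside) of the white carton with a blue band: a rigid closed carton lying on the bench, 100 mm long (its x axis), 56 mm wide (its y axis), 70 mm high (z up), about 0.25 kg. Leave it alone.
- strip: Fixed flat dark steel strip on which the row of four jars stands, between the cartons and the reader; 370 mm (x, along the row) by 85 mm (y) by 4 mm; origin at the centre of its underside. Tops of the jars are 119 mm above the bench.
- jar0: Amber glass jar with a dark lid; loose, 58 mm diameter, 115 mm tall, origin at the centre of its underside. Stands in the row on the dark strip; leave it alone.
- jar1: Red jar with a white lid; loose, 58 mm diameter, 115 mm tall, origin at the centre of its underside. Stands in the row on the dark strip; leave it alone.
- jar2: Amber glass jar with a brass lid; loose, 58 mm diameter, 115 mm tall, origin at the centre of its underside. Stands in the row on the dark strip; leave it alone.
- jar3: Terracotta-coloured jar with a black lid; loose, 58 mm diameter, 115 mm tall, origin at the centre of its underside. Stands in the row on the dark strip; leave it alone.
- tape_roll: Cardboard-coloured tape roll lying flat, 90 mm outside diameter, 45 mm high, origin at the centre of its underside. Leave it alone.
- mug: White mug, 76 mm across, 85 mm tall, handle to its +y, origin at the centre of its underside. Leave it alone.
Not all that is in view belongs to the job. There is more than one size of the part that bears carton_green_centre; the job needs the largest.

How it is judged:
By the outcome, as a careful person would: the job done as asked, in the order asked, and still so for the second after the job is handed in, while the arm keeps its last pose, push and grip.
It also fails if it takes over 64 s, if anything falls off the work surface, if the arm or the gripper's body presses on something with over 40 N, if the wrist force passes 120 N, or if a joint passes its speed limit or range.

### The arm

A 7-joint arm with a two-finger parallel gripper is mounted at the origin on the work surface. World frame = base frame: x ahead of the robot, y to its left, z up, the work surface at z = 0. Lengths are in m, angles in rad, forces in N, time in s.
With the tool pointing down it reaches from about 0.425 to 0.875 m from the base axis. Payload 4.7 kg.
Tool frame: the origin (TCP) lies on the centre line of the jaws, within the pads' length; the fingertips stand ahead of it and the grasp point (between the pads) lies 2 mm behind it (nose_length is the z of the fingertips in the tool frame, in m); z points along the fingers, y is the line along which they close (so a half turn about z gives the same grasp; the last joint's range is limited). The gripper opens to 87 mm and grips with 3 to 60 N. Pads are 19 mm wide; open, the fingers measure 117 mm over their backs; the gripper's body (75 mm by 190 mm) begins 51 mm behind the grasp point.
Start: joints at [-1.323, 0.321, -0.07, 1.45, 0.023, 1.371, -0.057], TCP at [0.151, 0.632, 0.24] pointing down, gripper open.
Joint ranges: [-2.86, 2.86], [-0.3, 2.09], [-1.38, 1.24], [0.06, 2.45], [-1.56, 4.7], [0.09, 2.05], [-2.69, 2.69]. Speed limits (rad/s): [2.57, 2.57, 3.14, 3.14, 3.14, 3.14, 3.14].

### API

Orientations are given as a rotation vector (axis times angle).
In Python, from bench import * gives the robot as it stands.
- The arm moves only by the tool send_rows, never from a script. Its arguments are lists of equal length, an entry for each row: "xyz": the shift along the tool's x, y, z in mm, a list of three; "dr": the turn, a rotation vector about the tool's x, y, z in rad, a list of three. A call has exactly 10 rows; each row is the pose to reach, as a shift and turn from the pose commanded when the call began, along the tool's axes at that moment; what a row does not reach only later rows make up. A row lasts 1/12 s, in which the tool goes at most 41.7 mm and 7.16 degrees, less where a joint would pass 70% of its speed; a pose out of reach is approached as far as the arm can. A call with a gripper value outside its range is refused whole. "jaw" is the finger opening in mm, from 0 to 87, set as the call begins (left out, the last holds). The fingers move at their own pace and stop on an object; "grip_force" is the grip in N (left out, the last holds). Time passes only in rows, so rows that repeat a pose let the fingers close, or fill a call up. It gives the time, the measured TCP pose, the force, the opening and the grip force at its end, in the units of the state.
- get_state(): the state, without advancing time (a new reading comes with each control period).
- get_image(name): name is "scene" or "top"; returns the picture (480x640x3 uint8, red, green, blue); there is no depth.
- calibration(name): a dict with "vfov" (degrees; the focal length in pixels is half the picture's height over the tangent of half this angle, whatever the lens; pixels are square), "cx", "cy" (the principal point, pixels), "rvec" (rotation vector, rad) and "tvec" (3), from world to camera coordinates, as OpenCV has them. Camera axes: x right, y down, z forward; pixel columns grow to the right and rows downward; lengths in m; the calibration is good to about 2 mm. A picture is of the moment at which its call begins. calibration takes no time and is no camera call.
- close_job(): hands the job in; it is judged then, once.
The state is a dict: "time": time; "joint_positions": joint angles; "qd": joint speeds; "joint_torque": joint torques, N m; "position": TCP position; "tool_rot": TCP orientation; "ft_force": force on the tool from outside, world axes, zero at the start; "torque": the same for the moment, N m; "grip_width": opening from 0.0 (shut) to 1.0 (fully open); "grip_force": force on a finger pad.
Only numpy, scipy, OpenCV 4.12 (cv2) and the standard library are available. Lean on these libraries where they do the work, as an engineer would, in place of code of your own. Each camera call takes 0.05 s, during which the arm holds its last target. There are 200 camera calls.

## Working session

There is one attempt and no reset: what is moved stays moved. The work goes in short steps, Python scripts to look and compute and a tool call to move; the robot and the scene stay as the last step left them, time stands still between calls to the robot, and variables do not carry over. Pictures are saved under pics/ and viewed, at most 10 in all, crops included, and the job is handed in when it is done.

Besides the shell and the picture viewer there is one more tool, called after "Emit:" as name(argument=value, ...), one argument or row to a line, values as JSON. send_rows: Moves the arm, as the interface text tells. Its arguments: {"type":"object","properties":{"xyz":{"type":"array"},"dr":{"type":"array"},"jaw":{"type":"number"},"grip_force":{"type":"number"}},"required":["xyz","dr"]}

```bash
ls; mkdir -p pics
python3 - <<'E'
from bench import *
import cv2
s=get_state();print({k:s[k] for k in ('time','position','tool_rot','grip_width','ft_force')}, [k for k in s])
for n in('scene','top'):
    cv2.imwrite(f'pics/{n}0.png',cv2.cvtColor(get_image(n),cv2.COLOR_RGB2BGR));print(n,calibration(n))
E
```

```text
pics
{'time': 0.0, 'position': array([0.15049365, 0.6317956 , 0.23844778]), 'tool_rot': array([-3.66295735e-01, -3.12001540e+00,  3.04390729e-03]), 'grip_width': 0.9988579698400915, 'ft_force': array([ 0.17450859, -0.53133818, -0.8760113 ])} ['time', 'joint_positions', 'qd', 'joint_torque', 'position', 'tool_rot', 'ft_force', 'torque', 'grip_force', 'grip_width']
scene {'vfov': 57.1833110162254, 'cx': 320.658457370057, 'cy': 247.1870871622003, 'rvec': array([ 0.97043572,  2.27684561, -1.19150921]), 'tvec': array([ 0.34300184, -0.13937939,  1.65643815])}
top {'vfov': 55.677449431182566, 'cx': 327.95667182033645, 'cy': 239.58839043630354, 'rvec': array([ 2.20751382, -2.21077176,  0.04182716]), 'tvec': array([-0.01034945,  0.51051521,  1.37106182])}
```

View pics/scene0.png

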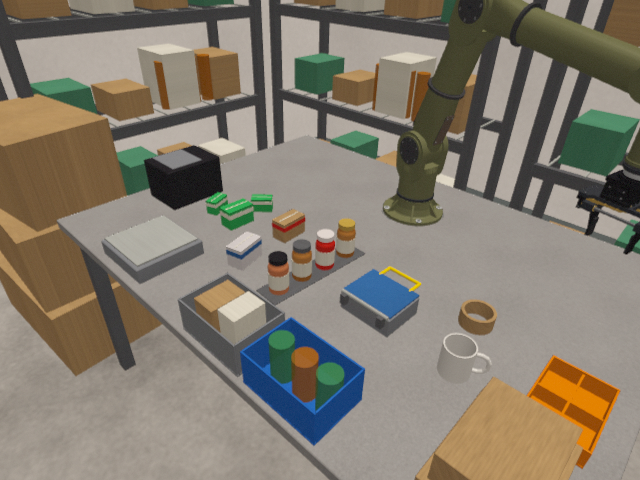

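View pics/top0.png

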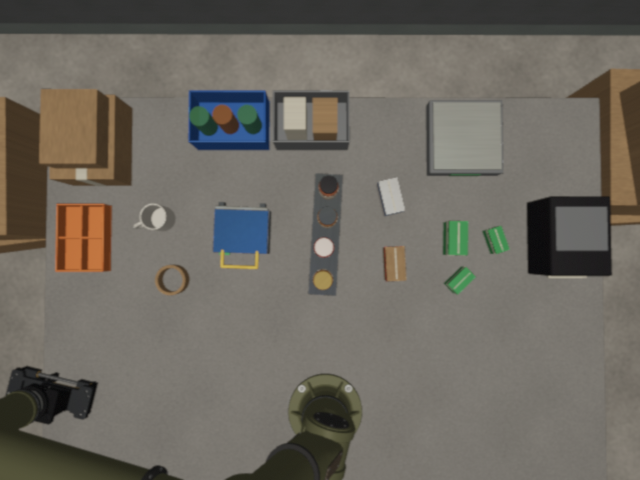

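```bash
cat > h.py <<'E'
import numpy as np,cv2
from bench import *
from scipy.spatial.transform import Rotation as R
def cam(n):
    c=calibration(n);f=240/np.tan(np.radians(c['vfov'])/2)
    return np.array([[f,0,c['cx']],[0,f,c['cy']],[0,0,1]]),cv2.Rodrigues(c['rvec'])[0],c['tvec'],c
def p2w(n,uv,z):
    K,Rm,t,_=cam(n);uv=np.atleast_2d(uv).astype(float)
    d=np.c_[uv,np.ones(len(uv))]@np.linalg.inv(K).T@Rm;o=-Rm.T@t
    return o+d*((z-o[2])/d[:,2])[:,None]
def w2p(n,P):
    K,Rm,t,c=cam(n);return cv2.projectPoints(np.array(P,float).reshape(-1,1,3),c['rvec'],np.array(t),K,None)[0][:,0]
def blobs(n,im,lo,hi,z,amin=60):
    m=cv2.inRange(cv2.cvtColor(im,cv2.COLOR_RGB2HSV),lo,hi);m=cv2.morphologyEx(m,cv2.MORPH_CLOSE,np.ones((5,5)))
    for c in cv2.findContours(m,0,1)[0]:
        if cv2.contourArea(c)<amin: continue
        r=cv2.minAreaRect(c);b=p2w(n,cv2.boxPoints(r),z)
        e=b[1]-b[0],b[2]-b[1];L=max(e,key=np.linalg.norm)
        print(n,'px',np.round(r[0],1),'w',b.mean(0)[:2].round(4),'size',[round(float(np.linalg.norm(x)),3) for x in e],'long dir deg',round(float(np.degrees(np.arctan2(L[1],L[0]))),1))
E
python3 - <<'E'
from h import *
T=cv2.cvtColor(cv2.imread('pics/top0.png'),4);
print('green');blobs('top',T,(50,100,60),(85,255,255),.07)
print('blue');blobs('top',T,(100,120,60),(120,255,255),.07)
print('yellow');blobs('top',T,(20,120,100),(32,255,255),.066)
print('brown');blobs('top',T,(5,90,80),(18,255,255),.07)
for p,z in(((329,184),.119),((327,217),.119),((324,247),.119),((323,280),.119),((172,279),.045),((153,217),.085),((391,196),.07),((395,264),.07)):print(p,p2w('top',p,z)[0].round(3))
S=cv2.imread('pics/scene0.png')
a=cv2.resize(T[205:305,420:520,::-1],(400,400),interpolation=2);b=cv2.resize(S[170:250,190:290],(400,400),interpolation=2)
cv2.imwrite('pics/crop.png',np.hstack([a,b]))
E
```

```text
green
top px [460.7 280. ] w [ 0.3911 -0.3948] size [0.072, 0.04] long dir deg -47.4
top px [495.9 240.1] w [ 0.5063 -0.4985] size [0.053, 0.072] long dir deg -160.7
top px [455.5 237.5] w [ 0.5142 -0.3811] size [0.067, 0.096] long dir deg 179.4
top px [198.5 116.5] w [0.8683 0.3664] size [0.054, 0.058] long dir deg -135.1
top px [247.  114.9] w [0.8732 0.225 ] size [0.053, 0.058] long dir deg -143.3
blue
top px [240.5 231.1] w [0.5337 0.2425] size [0.121, 0.153] long dir deg -92.0
top px [228.5 119.5] w [0.8597 0.2789] size [0.231, 0.168] long dir deg -89.9
yellow
top px [322.5 279.5] w [0.393  0.0053] size [0.049, 0.049] long dir deg -135.0
top px [239.  259.9] w [0.4502 0.2473] size [0.046, 0.106] long dir deg -93.1
brown
top px [170.5 279.5] w [0.3941 0.4435] size [0.084, 0.083] long dir deg -90.1
top px [394.  263.2] w [ 0.4399 -0.202 ] size [0.06, 0.097] long dir deg -176.8
top px [624.5 219. ] w [ 0.5674 -0.8752] size [0.085, 0.029] long dir deg -90.1
top px [ 83. 237.] w [0.5172 0.6967] size [0.161, 0.197] long dir deg -179.2
top px [221.8 114.8] w [0.8735 0.2987] size [0.054, 0.056] long dir deg -135.1
top px [325.  117.5] w [ 0.8656 -0.0026] size [0.07, 0.115] long dir deg 179.9
top px [ 22.  171.5] w [0.7083 0.8757] size [0.128, 0.434] long dir deg -179.0
top px [ 76.5 136.5] w [0.8099 0.7199] size [0.224, 0.278] long dir deg -179.3
top px [624.  137.5] w [ 0.8077 -0.879 ] size [0.405, 0.089] long dir deg -1.2
(329, 184) [ 0.663 -0.014  0.119]
(327, 217) [ 0.57  -0.008  0.119]
(324, 247) [0.486 0.001 0.119]
(323, 280) [0.395 0.004 0.119]
(172, 279) [0.394 0.448 0.045]
(153, 217) [0.573 0.49  0.085]
(391, 196) [ 0.635 -0.194  0.07 ]
(395, 264) [ 0.438 -0.205  0.07 ]
```

View pics/crop.png

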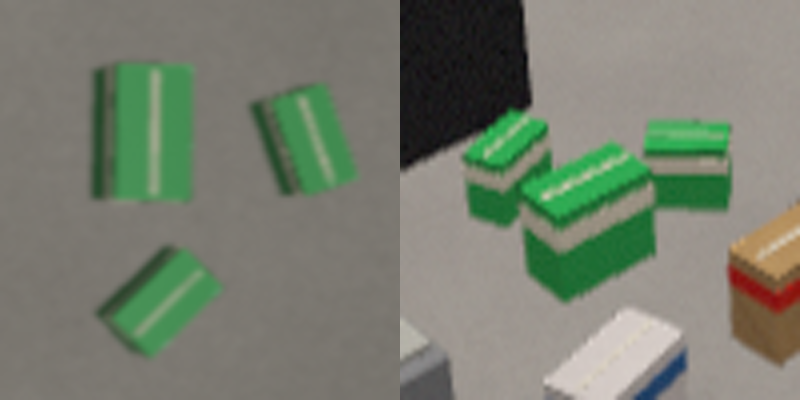

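Three green cartons in the top view: (458,238), (497,240) and (461,280). The crop shows that (458,238) is clearly the largest: its top face measures about 0.1 × 0.056 m and the other two about 0.07 × 0.04 m. It fits the description and is the one to take.

```bash
cat >> h.py <<'E'
def plan(p,yaw_y):
    "shift mm/turn in tool axes to TCP p (world), tool down, tool y at world angle yaw_y deg"
    s=get_state();M=R.from_rotvec(s['tool_rot']).as_matrix();a=np.radians(yaw_y)
    y=np.array([np.cos(a),np.sin(a),0]);z=np.array([0,0,-1.]);G=np.c_[np.cross(y,z),y,z]
    print('t',round(float(s['time']),2),'pos',s['position'].round(4),'F',s['ft_force'].round(1),'grip',round(float(s['grip_width'])*87,1),round(float(s['grip_force']),1),'q',np.round(s['joint_positions'],2))
    print('shift',(1000*M.T@(np.array(p)-s['position'])).round(1),'dr',R.from_matrix(M.T@G).as_rotvec().round(3))
E
python3 - <<'E'
from h import *
import bench
print([k for k in dir(bench) if k[0]!='_'],getattr(bench,'nose_length',None))
print(p2w('top',[(449,220.5),(468.2,221.2),(468,255.2),(449,255)],.07).round(4))
T=cv2.cvtColor(cv2.imread('pics/top0.png'),4);S=cv2.cvtColor(cv2.imread('pics/scene0.png'),4)
for n,I in(('top',T),('scene',S)):
    m=cv2.inRange(cv2.cvtColor(I,cv2.COLOR_RGB2HSV),(20,120,100),(32,255,255))
    v,u=np.nonzero(m);w=p2w(n,np.c_[u,v],.066);w=w[(abs(w[:,1]-.247)<.08)&(w[:,0]>.40)&(w[:,0]<.5)];b=w[w[:,0]<w[:,0].min()+.02]
    print(n,'handle x ext',w[:,0].min().round(4),w[:,0].max().round(4),'y ext',w[:,1].min().round(4),w[:,1].max().round(4),'bar fit x(y)',np.polyfit(b[:,1],b[:,0],1).round(4),b.mean(0).round(4))
blobs('scene',S,(100,120,60),(120,255,255),.07);blobs('scene',S,(50,150,150),(85,255,255),.07)
plan([.431,.247,.14],-2)
E
```

```text
['MotionError', 'calibration', 'close_job', 'get_image', 'get_state', 'nose_length'] 0.017
[[ 0.5636 -0.3626  0.07  ]
 [ 0.5615 -0.4185  0.07  ]
 [ 0.4627 -0.4169  0.07  ]
 [ 0.4634 -0.3616  0.07  ]]
top handle x ext 0.4266 0.476 y ext 0.1951 0.2995 bar fit x(y) [0.0254 0.4264] [0.4327 0.2457 0.066 ]
scene handle x ext 0.4262 0.4783 y ext 0.1924 0.3042 bar fit x(y) [0.0235 0.4294] [0.4352 0.2481 0.066 ]
scene px [301.7 373.2] w [0.8622 0.2745] size [0.248, 0.321] long dir deg 82.2
scene px [381.2 291.4] w [0.5357 0.243 ] size [0.145, 0.202] long dir deg 83.4
scene px [244.6 251.1] w [ 0.6723 -0.1463] size [0.106, 0.06] long dir deg 162.6
scene px [235.6 205.3] w [ 0.5198 -0.3844] size [0.116, 0.064] long dir deg 179.0
scene px [216.  197.5] w [ 0.534  -0.4785] size [0.088, 0.049] long dir deg -160.3
t 0.1 pos [0.1506 0.6318 0.2386] F [-0.1  0.8 -0. ] grip 86.6 0.0 q [-1.32  0.32 -0.07  1.45  0.02  1.37 -0.06]
shift [-362.  -309.2   99.1] dr [-1.000e-03  1.000e-03  1.372e+00]
```

Emit:
send_rows(
  xyz=[
    [-20,-17,5],
    [-48,-41,13],
    [-76,-65,20],
    [-104,-89,28],
    [-132,-113,36],
    [-160,-137,43],
    [-188,-161,51],
    [-216,-185,59],
    [-244,-209,66],
    [-270,-231,73],
  ],
  dr=[
    [0,0,0.08],
    [0,0,0.19],
    [0,0,0.3],
    [0,0,0.41],
    [0,0,0.52],
    [0,0,0.63],
    [0,0,0.74],
    [0,0,0.85],
    [0,0,0.96],
    [0,0,1.06],
  ],
  jaw=30,
)

```text
time: 0.93
position: [0.3606, 0.3428, 0.166]
tool_rot: [1.901, 2.501, -0.001]
ft_force: [0.3, 0.3, -1.0]
grip_width: 0.371
grip_force: 0.0
```

```bash
python3 -c "
from h import *
plan([.432,.247,.12],-1.7)"
```

```text
t 0.93 pos [0.3606 0.3428 0.166 ] F [ 0.3  0.3 -1. ] grip 32.3 0.0 q [-1.03  0.05  0.23  1.93 -0.01  1.17 -0.53]
shift [-111.4   43.2   46. ] dr [-0.     0.     0.301]
```

Emit:
send_rows(
  xyz=[
    [-18,7,7],
    [-36,14,15],
    [-54,21,22],
    [-72,28,30],
    [-90,35,38],
    [-103,40,43],
    [-111,43,46],
    [-111,43,46],
    [-111,43,46],
    [-111,43,46],
  ],
  dr=[
    [0,0,0.05],
    [0,0,0.1],
    [0,0,0.15],
    [0,0,0.2],
    [0,0,0.25],
    [0,0,0.28],
    [0,0,0.3],
    [0,0,0.3],
    [0,0,0.3],
    [0,0,0.3],
  ],
)

```text
time: 1.77
position: [0.4311, 0.2513, 0.1208]
tool_rot: [-2.244, -2.197, -0.001]
ft_force: [-0.9, 0.3, 0.3]
grip_width: 0.342
grip_force: 0.0
```

```bash
python3 -c "
from h import *
plan([.432,.247,.064],-1.7)
a=cv2.resize(get_image('top')[200:280,190:290],(500,400),interpolation=2)[:,:,::-1];b=cv2.resize(get_image('scene')[230:330,330:430],(400,400),interpolation=2)[:,:,::-1]
b=b[:,:300] if 0 else b
cv2.imwrite('pics/c1.png',np.hstack([a[:,:400],b]))"
```

```text
t 1.77 pos [0.4311 0.2513 0.1208] F [-0.9  0.3  0.3] grip 29.7 0.0 q [-0.91  0.09  0.34  1.98 -0.04  1.08 -0.57]
shift [-4.3  1.  56.8] dr [ 0.    -0.001  0.009]
```

View pics/c1.png

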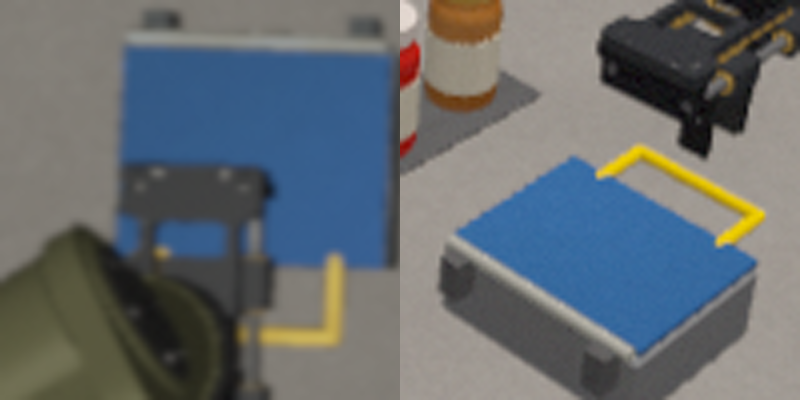

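The gripper stands above the handle bar, and the bar runs under the jaws. Going down.

Emit:
send_rows(
  xyz=[
    [-2,1,10],
    [-4,1,20],
    [-4,1,30],
    [-4,1,40],
    [-4,1,50],
    [-4,1,57],
    [-4,1,57],
    [-4,1,57],
    [-4,1,57],
    [-4,1,57],
  ],
  dr=[
    [0,0,0.005],
    [0,0,0.01],
    [0,0,0.01],
    [0,0,0.01],
    [0,0,0.01],
    [0,0,0.01],
    [0,0,0.01],
    [0,0,0.01],
    [0,0,0.01],
    [0,0,0.01],
  ],
)

```text
time: 2.7
position: [0.4329, 0.2464, 0.0641]
tool_rot: [2.258, 2.184, 0.002]
ft_force: [-0.2, -0.0, -0.3]
grip_width: 0.342
grip_force: 0.0
```

Emit:
send_rows(
  xyz=[
    [0,0,0],
    [0,0,0],
    [0,0,0],
    [0,0,0],
    [0,0,0],
    [0,0,0],
    [0,0,0],
    [0,0,0],
    [0,0,0],
    [0,0,0],
  ],
  dr=[
    [0,0,0],
    [0,0,0],
    [0,0,0],
    [0,0,0],
    [0,0,0],
    [0,0,0],
    [0,0,0],
    [0,0,0],
    [0,0,0],
    [0,0,0],
  ],
  jaw=0,
  grip_force=15,
)

```text
time: 3.53
position: [0.4342, 0.2461, 0.0642]
tool_rot: [2.257, 2.183, 0.005]
ft_force: [5.1, 0.1, -0.7]
grip_width: 0.105
grip_force: 15.0
```

```bash
python3 -c "
from h import *
plan([.432,.247,.064],-1.7)
s=get_state();M=R.from_rotvec(s['tool_rot']).as_matrix()
for th in np.arange(.1,1.81,.1):
    d=R.from_euler('z',-1.7,degrees=True).apply([.17*(1-np.cos(th)),0,.17*np.sin(th)])
    print(round(th,2),(1000*M.T@d).round(0))"
```

```text
t 3.53 pos [0.4342 0.2461 0.0642] F [ 5.1  0.1 -0.7] grip 9.2 15.0 q [-0.89  0.17  0.35  2.03 -0.07  0.95 -0.54]
shift [ 0.8 -2.3  0.2] dr [ 0.004 -0.001 -0.004]
0.1 [  0.   1. -17.]
0.2 [  0.   4. -34.]
0.3 [  0.   8. -50.]
0.4 [  0.  14. -66.]
0.5 [  0.  21. -81.]
0.6 [  0.  30. -96.]
0.7 [   0.   40. -109.]
0.8 [   0.   52. -122.]
0.9 [   0.   65. -133.]
1.0 [   0.   79. -143.]
1.1 [   1.   93. -151.]
1.2 [   1.  109. -158.]
1.3 [   1.  125. -163.]
1.4 [   1.  142. -167.]
1.5 [   1.  159. -169.]
1.6 [   1.  176. -169.]
1.7 [   1.  193. -168.]
1.8 [   1.  209. -165.]
```

Emit:
send_rows(
  xyz=[
    [0,2,-17],
    [0,5,-34],
    [0,9,-50],
    [0,15,-66],
    [0,22,-81],
    [0,31,-96],
    [0,41,-109],
    [0,53,-122],
    [0,66,-133],
    [0,80,-143],
  ],
  dr=[
    [0,0,0],
    [0,0,0],
    [0,0,0],
    [0,0,0],
    [0,0,0],
    [0,0,0],
    [0,0,0],
    [0,0,0],
    [0,0,0],
    [0,0,0],
  ],
)

```text
time: 4.37
position: [0.5132, 0.2429, 0.2052]
tool_rot: [2.257, 2.183, -0.001]
ft_force: [7.9, 1.7, -14.0]
grip_width: 0.105
grip_force: 15.6
```

```bash
python3 -c "
from h import *
plan([.432,.247,.064],-1.7)
a=cv2.resize(get_image('scene')[200:330,320:450],(600,600),interpolation=2)[:,:,::-1]
cv2.imwrite('pics/c2.png',a)"
```

```text
t 4.37 pos [0.5132 0.2429 0.2052] F [  7.9   1.7 -14. ] grip 9.1 15.6 q [-0.84  0.17  0.4   1.72 -0.07  1.27 -0.47]
shift [  1.6 -81.4 141.1] dr [ 0.     0.001 -0.004]
```

View pics/c2.png

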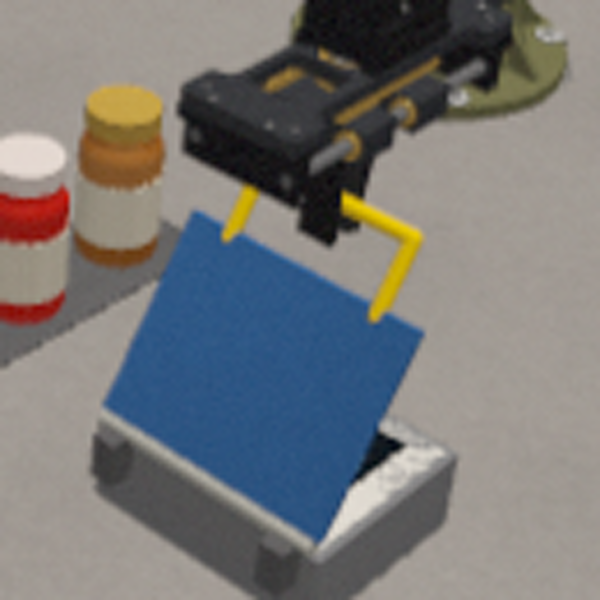

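The bar is held and the cover is up about 1 rad. Following the arc on past upright.

Emit:
send_rows(
  xyz=[
    [0,13,-6],
    [0,28,-12],
    [0,44,-17],
    [0,61,-20],
    [0,78,-22],
    [0,95,-21],
    [0,111,-19],
    [0,125,-16],
    [0,133,-14],
    [0,140,-11],
  ],
  dr=[
    [0,0,0],
    [0,0,0],
    [0,0,0],
    [0,0,0],
    [0,0,0],
    [0,0,0],
    [0,0,0],
    [0,0,0],
    [0,0,0],
    [0,0,0],
  ],
)

```text
time: 5.25
position: [0.6545, 0.238, 0.2196]
tool_rot: [2.257, 2.181, 0.005]
ft_force: [3.6, -1.7, 8.9]
grip_width: 0.095
grip_force: 14.4
```

```bash
python3 -c "
from h import *
plan([.655,.24,.225],-1.7)"
```

```text
t 5.25 pos [0.6545 0.238  0.2196] F [ 3.6 -1.7  8.9] grip 8.3 14.4 q [-0.69  0.44  0.43  1.37 -0.18  1.37 -0.3 ]
shift [ 2.   0.5 -5.4] dr [ 0.004 -0.    -0.004]
```

Emit:
send_rows(
  xyz=[
    [0,0,0],
    [0,0,0],
    [0,0,0],
    [0,0,0],
    [0,0,0],
    [0,0,-4],
    [0,0,-14],
    [0,0,-30],
    [0,0,-50],
    [0,0,-70],
  ],
  dr=[
    [0,0,0],
    [0,0,0],
    [0,0,0],
    [0,0,0],
    [0,0,0],
    [0,0,0],
    [0,0,0],
    [0,0,0],
    [0,0,0],
    [0,0,0],
  ],
  jaw=40,
)

```text
time: 6.08
position: [0.652, 0.2388, 0.2892]
tool_rot: [-2.258, -2.185, -0.0]
ft_force: [1.0, 0.4, -0.6]
grip_width: 0.456
grip_force: 0.0
```

```bash
python3 -c "
from h import *
plan([.513,-.39,.25],-90.7)
a=cv2.resize(get_image('top')[180:280,180:280],(400,400),interpolation=2);b=cv2.resize(get_image('scene')[200:330,320:450],(400,400),interpolation=2)
cv2.imwrite('pics/c3.png',np.hstack([a,b])[:,:,::-1])"
```

```text
t 6.08 pos [0.652  0.2388 0.2892] F [ 1.   0.4 -0.6] grip 39.7 0.0 q [-0.69  0.42  0.44  1.26 -0.17  1.5  -0.31]
shift [-633.1 -118.3   39. ] dr [-0.   -0.    1.55]
```

View pics/c3.png

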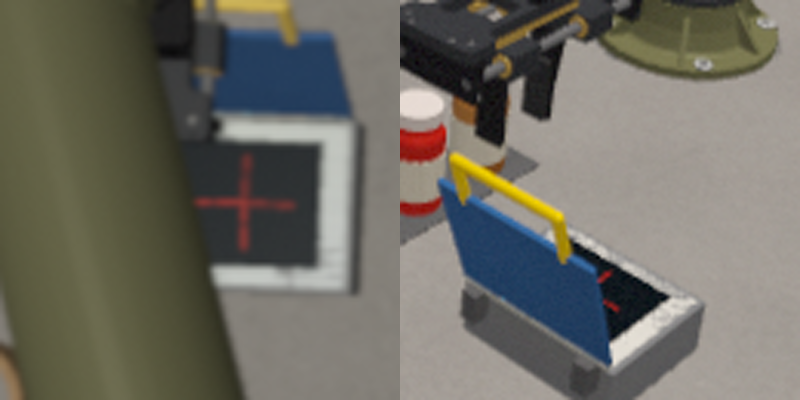

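The cover stands open on its stop and the red cross is visible near top px (241,231). Heading for the green carton.

Emit:
send_rows(
  xyz=[
    [-20,-4,0],
    [-53,-10,0],
    [-88,-16,0],
    [-123,-23,0],
    [-158,-29,0],
    [-193,-36,0],
    [-228,-42,0],
    [-263,-49,0],
    [-298,-55,0],
    [-333,-62,0],
  ],
  dr=[
    [0,0,0.05],
    [0,0,0.13],
    [0,0,0.22],
    [0,0,0.31],
    [0,0,0.4],
    [0,0,0.49],
    [0,0,0.58],
    [0,0,0.67],
    [0,0,0.76],
    [0,0,0.85],
  ],
  jaw=86,
)

```text
time: 7.02
position: [0.5785, -0.0935, 0.2877]
tool_rot: [-2.959, -1.053, -0.001]
ft_force: [0.9, 0.3, 0.6]
grip_width: 0.98
grip_force: 0.0
```

```bash
python3 -c "
from h import *
plan([.513,-.39,.15],-90.7)
T=get_image('top');cv2.imwrite('pics/t4.png',T[:,:,::-1])
m=cv2.inRange(cv2.cvtColor(T,cv2.COLOR_RGB2HSV),(0,110,60),(8,255,255))+cv2.inRange(cv2.cvtColor(T,cv2.COLOR_RGB2HSV),(172,110,60),(180,255,255))
m[:200]=0;m[270:]=0;m[:,:205]=0;m[:,275:]=0
v,u=np.nonzero(m);print(len(u));w=p2w('top',np.c_[u,v],.06);print('cross',w.mean(0),w.min(0),w.max(0),(w.min(0)+w.max(0))/2)
"
```

```text
t 7.02 pos [ 0.5785 -0.0935  0.2877] F [0.9 0.3 0.6] grip 85.2 0.0 q [-0.5   0.19  0.71  1.57 -0.12  1.43 -0.67]
shift [-238.2  188.5  137.4] dr [-0.001 -0.001  0.696]
72
cross [0.53459514 0.24642223 0.06      ] [0.50511332 0.21088129 0.06      ] [0.56938235 0.27791846 0.06      ] [0.53724784 0.24439988 0.06      ]
```

Emit:
send_rows(
  xyz=[
    [-22,17,10],
    [-49,39,25],
    [-76,60,40],
    [-103,82,55],
    [-130,103,70],
    [-157,124,85],
    [-184,146,100],
    [-211,167,115],
    [-230,182,130],
    [-238,188,137],
  ],
  dr=[
    [0,0,0.06],
    [0,0,0.13],
    [0,0,0.2],
    [0,0,0.28],
    [0,0,0.36],
    [0,0,0.44],
    [0,0,0.52],
    [0,0,0.6],
    [0,0,0.66],
    [0,0,0.7],
  ],
)

```text
time: 7.9
position: [0.5114, -0.3921, 0.1487]
tool_rot: [3.14, -0.032, -0.005]
ft_force: [-0.6, 0.7, -0.6]
grip_width: 0.992
grip_force: 0.0
```

```bash
python3 -c "
from h import *
plan([.513,-.39,.043],-90.7)
T=get_image('top');cv2.imwrite('pics/t5.png',T[:,:,::-1])
H=cv2.cvtColor(T,cv2.COLOR_RGB2HSV)
m=cv2.inRange(H,(0,90,60),(8,255,255))+cv2.inRange(H,(172,90,60),(180,255,255))
m[:200]=0;m[270:]=0;m[:,:215]=0;m[:,270:]=0
v,u=np.nonzero(m);w=p2w('top',np.c_[u,v],.06);print('cross',len(u),w.mean(0),(w.min(0)+w.max(0))/2)
g=cv2.inRange(T,(0,0,0),(75,75,75));g[:200]=0;g[270:]=0;g[:,:205]=0;g[:,275:]=0;g|=m
g=cv2.morphologyEx(g,cv2.MORPH_CLOSE,np.ones((5,5)))
for c in cv2.findContours(g,0,1)[0]:
    if cv2.contourArea(c)>300:
        r=cv2.minAreaRect(c);b=p2w('top',cv2.boxPoints(r),.06);print(r,b.mean(0),b.round(4))
a=cv2.resize(T[190:280,190:280],(400,400),interpolation=2);b=cv2.resize(T[190:290,410:510],(400,400),interpolation=2)
cv2.imwrite('pics/c4.png',np.hstack([a,b])[:,:,::-1])
"
```

```text
t 7.9 pos [ 0.5114 -0.3921  0.1487] F [-0.6  0.7 -0.6] grip 86.3 0.0 q [-0.05  0.49  0.88  1.6  -0.39  1.24 -0.69]
shift [  1.9  -2.2 105.7] dr [ 0.001  0.003 -0.008]
cross 103 [0.53632327 0.24526864 0.06      ] [0.53579152 0.24294235 0.06      ]
((240.734130859375, 230.412841796875), (35.62750244140625, 30.20843505859375), 2.2025980949401855) [0.53606401 0.24371037 0.06      ] [[0.494  0.297  0.06  ]
 [0.5822 0.2941 0.06  ]
 [0.5781 0.1903 0.06  ]
 [0.4899 0.1934 0.06  ]]
```

View pics/c4.png

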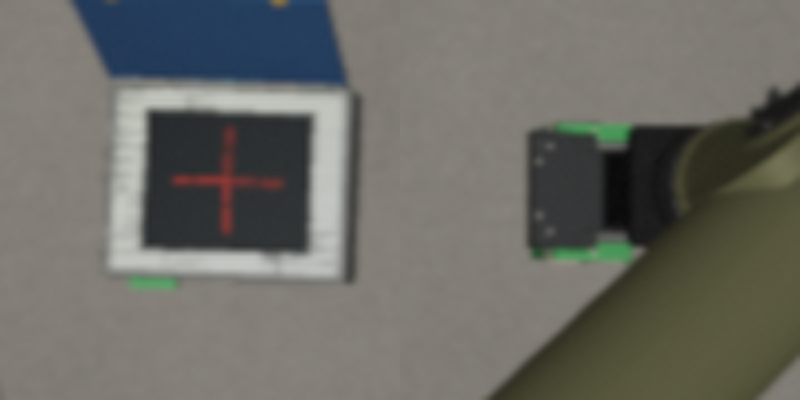

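The glass is clear, centred at about (0.537, 0.244) with a yaw of −2°. The gripper straddles the large green carton. Going down and gripping.

Emit:
send_rows(
  xyz=[
    [2,-2,15],
    [2,-2,30],
    [2,-2,45],
    [2,-2,60],
    [2,-2,72],
    [2,-2,84],
    [2,-2,94],
    [2,-2,101],
    [2,-2,105],
    [2,-2,105],
  ],
  dr=[
    [0,0.003,-0.008],
    [0,0.003,-0.008],
    [0,0.003,-0.008],
    [0,0.003,-0.008],
    [0,0.003,-0.008],
    [0,0.003,-0.008],
    [0,0.003,-0.008],
    [0,0.003,-0.008],
    [0,0.003,-0.008],
    [0,0.003,-0.008],
  ],
)

```text
time: 8.78
position: [0.5164, -0.3862, 0.0446]
tool_rot: [-3.141, 0.007, -0.003]
ft_force: [-0.1, 0.1, 0.4]
grip_width: 0.988
grip_force: 0.0
```

Emit:
send_rows(
  xyz=[
    [0,0,0],
    [0,0,0],
    [0,0,0],
    [0,0,0],
    [0,0,0],
    [0,0,0],
    [0,0,0],
    [0,0,0],
    [0,0,0],
    [0,0,0],
  ],
  dr=[
    [0,0,0],
    [0,0,0],
    [0,0,0],
    [0,0,0],
    [0,0,0],
    [0,0,0],
    [0,0,0],
    [0,0,0],
    [0,0,0],
    [0,0,0],
  ],
  jaw=45,
  grip_force=30,
)

```text
time: 9.62
position: [0.517, -0.3866, 0.0459]
tool_rot: [3.141, -0.007, 0.006]
ft_force: [-0.3, -1.3, 2.9]
grip_width: 0.642
grip_force: 29.9
```

```bash
python3 -c "
from h import *
plan([.513,-.39,.043],-90.7)"
```

```text
t 9.62 pos [ 0.517  -0.3866  0.0459] F [-0.3 -1.3  2.9] grip 55.9 29.9 q [-0.01  0.59  0.81  1.69 -0.48  1.07 -0.62]
shift [-4.   3.4  2.9] dr [ 0.    -0.004  0.008]
```

Emit:
send_rows(
  xyz=[
    [0,0,-4],
    [0,0,-12],
    [0,0,-26],
    [0,0,-46],
    [0,0,-68],
    [0,0,-92],
    [0,0,-116],
    [0,0,-140],
    [0,0,-162],
    [0,0,-175],
  ],
  dr=[
    [0,0,0],
    [0,0,0],
    [0,0,0],
    [0,0,0],
    [0,0,0],
    [0,0,0],
    [0,0,0],
    [0,0,0],
    [0,0,0],
    [0,0,0],
  ],
)

```text
time: 10.45
position: [0.5167, -0.3873, 0.2244]
tool_rot: [3.14, -0.007, 0.01]
ft_force: [0.4, -0.7, -1.7]
grip_width: 0.642
grip_force: 29.9
```

```bash
python3 -c "
from h import *
plan([.535,.244,.215],-92)"
```

```text
t 10.45 pos [ 0.5167 -0.3873  0.2244] F [ 0.4 -0.7 -1.7] grip 55.9 29.9 q [-0.08  0.42  0.91  1.52 -0.34  1.36 -0.72]
shift [  15.3 -631.4    8.3] dr [ 0.002 -0.007  0.03 ]
```

Emit:
send_rows(
  xyz=[
    [1,-10,0],
    [1,-28,0],
    [2,-52,0],
    [2,-78,0],
    [3,-104,0],
    [3,-130,0],
    [4,-156,0],
    [4,-182,0],
    [5,-208,0],
    [6,-234,0],
  ],
  dr=[
    [0,0,0],
    [0,0,0],
    [0,0,0],
    [0,0,0.01],
    [0,0,0.01],
    [0,0,0.01],
    [0,0,0.01],
    [0,0,0.01],
    [0,0,0.01],
    [0,0,0.01],
  ],
)

```text
time: 11.28
position: [0.5221, -0.1499, 0.2193]
tool_rot: [-3.14, 0.021, -0.002]
ft_force: [-0.1, 0.5, -2.1]
grip_width: 0.644
grip_force: 29.9
```

Emit:
send_rows(
  xyz=[
    [0,-26,0],
    [1,-52,0],
    [1,-78,0],
    [2,-104,0],
    [3,-130,0],
    [4,-156,0],
    [4,-182,0],
    [5,-208,0],
    [6,-234,0],
    [6,-255,0],
  ],
  dr=[
    [0,0,0],
    [0,0,0],
    [0,0,0],
    [0,0,0.01],
    [0,0,0.01],
    [0,0,0.01],
    [0,0,0.01],
    [0,0,0.01],
    [0,0,0.01],
    [0,0,0.01],
  ],
)

```text
time: 12.12
position: [0.5313, 0.1055, 0.2192]
tool_rot: [-3.141, 0.034, -0.001]
ft_force: [-0.3, 0.0, -3.0]
grip_width: 0.64
grip_force: 29.9
```

```bash
python3 -c "
from h import *
plan([.537,.244,.20],-92)"
```

```text
t 12.12 pos [0.5313 0.1055 0.2192] F [-0.3  0.  -3. ] grip 55.7 29.9 q [-0.88  0.11  0.68  1.77 -0.07  1.28 -1.77]
shift [   2.6 -138.6   19.2] dr [-0.    -0.001  0.013]
```

Emit:
send_rows(
  xyz=[
    [0,-20,0],
    [1,-40,2],
    [1,-60,5],
    [2,-80,8],
    [2,-100,12],
    [3,-118,16],
    [3,-131,19],
    [3,-138,19],
    [3,-138,19],
    [3,-138,19],
  ],
  dr=[
    [0,0,0],
    [0,0,0],
    [0,0,0],
    [0,0,0.01],
    [0,0,0.01],
    [0,0,0.013],
    [0,0,0.013],
    [0,0,0.013],
    [0,0,0.013],
    [0,0,0.013],
  ],
)

```text
time: 12.95
position: [0.5395, 0.2397, 0.2016]
tool_rot: [3.14, -0.059, 0.005]
ft_force: [-0.1, -1.4, -2.0]
grip_width: 0.644
grip_force: 29.9
```

```bash
python3 -c "
from h import *
plan([.537,.244,.116],-92)
P=get_state()['position']
T=get_image('top');S=get_image('scene')
print('expected carton px',w2p('top',[P-[0,0,-.024]]),w2p('scene',[P]))
blobs('top',T,(50,100,60),(85,255,255),P[2]+.024);
a=cv2.resize(T[180:280,190:290],(400,400),interpolation=2);b=cv2.resize(S[200:320,320:440],(400,400),interpolation=2)
cv2.imwrite('pics/c5.png',np.hstack([a,b])[:,:,::-1])"
```

```text
t 12.95 pos [0.5395 0.2397 0.2016] F [-0.1 -1.4 -2. ] grip 56.0 29.9 q [-0.98  0.24  0.6   1.68 -0.14  1.27 -1.96]
shift [-2.9 -4.3 85.6] dr [ 0.001 -0.003 -0.003]
expected carton px [[230.31722537 225.74495986]] [[383.62466821 248.45264856]]
top px [460.5 280. ] w [ 0.4001 -0.3479] size [0.063, 0.034] long dir deg -45.5
top px [495.8 240.2] w [ 0.5017 -0.4396] size [0.046, 0.063] long dir deg -160.7
top px [236.5 226. ] w [0.5388 0.2239] size [0.013, 0.036] long dir deg -179.7
top px [233.5 209.5] w [0.581  0.2318] size [0.049, 0.013] long dir deg -90.1
top px [200.6 118. ] w [0.8171 0.3173] size [0.048, 0.065] long dir deg -127.0
top px [248.9 117.3] w [0.8188 0.1934] size [0.047, 0.067] long dir deg -143.3
```

View pics/c5.png

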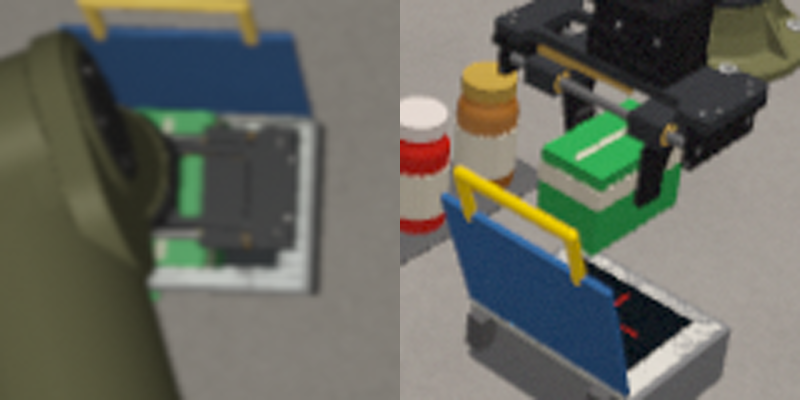

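```bash
python3 -c "
from h import *
P=get_state()['position'];z=P[2]+.024;print(P)
T=get_image('top')
H=cv2.cvtColor(T,cv2.COLOR_RGB2HSV)
m=cv2.inRange(H,(50,90,60),(85,255,255))
for u in range(228,244,2):
    v=np.nonzero(m[195:258,u])[0]+195
    if len(v): print(u,v.min(),v.max(),p2w('top',[(u,v.min()-.5),(u,v.max()+.5)],z)[:,0].round(4))
for x in(.0,-.004):
  c=[P+R.from_euler('z',-2,degrees=True).apply([x+a,b,.024]) for a in(.05,-.05) for b in(-.028,.028)]+[P+R.from_euler('z',-2,degrees=True).apply([x+a,b,-.046]) for a in(.05,-.05) for b in(-.028,.028)]
  print(x,w2p('top',c[:4]).round(1).tolist(),w2p('scene',c).round(1).tolist())
S=get_image('scene');m=cv2.inRange(cv2.cvtColor(S,cv2.COLOR_RGB2HSV),(50,90,40),(85,255,255));m[:220]=0;m[290:]=0;m[:,:350]=0;m[:,420:]=0
v,u=np.nonzero(m);print('scene left',u.min(),v[u==u.min()],'right',u.max(),v[u==u.max()],'bottom',v.max(),u[v==v.max()],'top',v.min(),u[v==v.min()])
"
```

```text
[0.53983287 0.23869908 0.20197537]
228 207 210 [0.5887 0.5785]
230 207 210 [0.5887 0.5785]
232 207 245 [0.5887 0.489 ]
234 207 245 [0.5887 0.489 ]
236 207 245 [0.5887 0.489 ]
238 207 245 [0.5887 0.489 ]
240 207 245 [0.5887 0.489 ]
242 208 211 [0.5861 0.5759]
0.0 [[242.4, 206.4], [220.5, 205.7], [240.9, 245.5], [218.9, 244.8]] [[362.0, 243.1], [380.3, 252.9], [387.8, 228.2], [406.0, 237.0], [359.8, 266.6], [377.4, 276.8], [384.9, 251.0], [402.3, 260.2]]
-0.004 [[242.4, 208.0], [220.4, 207.3], [240.8, 247.1], [218.8, 246.4]] [[363.1, 242.5], [381.4, 252.3], [388.8, 227.6], [406.9, 236.4], [360.9, 266.0], [378.5, 276.1], [385.8, 250.4], [403.2, 259.5]]
scene left 361 [255 256 260 261] right 404 [249] bottom 275 [376 377] top 230 [387 388 389 390]
```

Emit:
send_rows(
  xyz=[
    [0,-1,4],
    [-1,-2,12],
    [-1,-3,22],
    [-2,-4,33],
    [-2,-4,44],
    [-2,-4,54],
    [-2,-4,62],
    [-2,-4,68],
    [-2,-4,70],
    [-2,-4,70],
  ],
  dr=[
    [0,0,0],
    [0,0,0],
    [0,0,0],
    [0,-0.002,-0.002],
    [0,-0.003,-0.003],
    [0,-0.003,-0.003],
    [0,-0.003,-0.003],
    [0,-0.003,-0.003],
    [0,-0.003,-0.003],
    [0,-0.003,-0.003],
  ],
)

```text
time: 13.98
position: [0.5374, 0.2442, 0.131]
tool_rot: [3.141, -0.054, -0.001]
ft_force: [-0.0, 0.3, -1.8]
grip_width: 0.646
grip_force: 29.9
```

```bash
python3 -c "
from h import *
for i in range(4):
  plan([.5372,.244,.1165],-92);get_image('top')"
```

```text
t 13.98 pos [0.5374 0.2442 0.131 ] F [-0.   0.3 -1.8] grip 56.2 29.9 q [-0.97  0.3   0.58  1.76 -0.18  1.14 -1.93]
shift [-0.2  0.2 14.5] dr [0.001 0.001 0.001]
t 14.03 pos [0.5378 0.2444 0.1316] F [ 0.2  0.9 -2.6] grip 55.9 29.9 q [-0.97  0.3   0.58  1.75 -0.18  1.14 -1.93]
shift [-0.6  0.4 15.1] dr [-0.    -0.     0.001]
t 14.08 pos [0.538  0.2445 0.132 ] F [-0.6 -0.3 -2.3] grip 55.8 29.9 q [-0.97  0.3   0.58  1.75 -0.18  1.14 -1.93]
shift [-0.8  0.6 15.5] dr [-0.001 -0.001  0.001]
t 14.13 pos [0.5381 0.2446 0.1323] F [ 0.4  0.3 -2.1] grip 56.0 29.9 q [-0.97  0.3   0.58  1.75 -0.18  1.14 -1.93]
shift [-0.9  0.7 15.8] dr [-0.001 -0.001  0.001]
```

Emit:
send_rows(
  xyz=[
    [-1,0,3],
    [-1,0,6],
    [-1,0,9],
    [-1,0,12],
    [-1,0,14],
    [-1,0,15],
    [-1,0,15],
    [-1,0,15],
    [-1,0,15],
    [-1,0,15],
  ],
  dr=[
    [0,0,0],
    [0,0,0],
    [0,0,0],
    [0,0,0],
    [0,0,0],
    [0,0,0],
    [0,0,0],
    [0,0,0],
    [0,0,0],
    [0,0,0],
  ],
)

```text
time: 15.02
position: [0.5368, 0.2445, 0.1168]
tool_rot: [-3.141, 0.054, -0.001]
ft_force: [-0.1, 0.3, -2.0]
grip_width: 0.641
grip_force: 29.9
```

Emit:
send_rows(
  xyz=[
    [0,0,0],
    [0,0,0],
    [0,0,0],
    [0,0,0],
    [0,0,0],
    [0,0,0],
    [0,0,0],
    [0,0,0],
    [0,0,0],
    [0,0,0],
  ],
  dr=[
    [0,0,0],
    [0,0,0],
    [0,0,0],
    [0,0,0],
    [0,0,0],
    [0,0,0],
    [0,0,0],
    [0,0,0],
    [0,0,0],
    [0,0,0],
  ],
)

```text
time: 15.85
position: [0.5367, 0.2445, 0.1166]
tool_rot: [-3.141, 0.054, -0.0]
ft_force: [0.7, 0.3, -1.4]
grip_width: 0.641
grip_force: 29.9
```

```bash
python3 -c "
from h import *
plan([.5372,.244,.1165],-92)
T=get_image('top');S=get_image('scene')
a=cv2.resize(T[180:280,190:290],(400,400),interpolation=2);b=cv2.resize(S[220:320,330:430],(400,400),interpolation=2)
cv2.imwrite('pics/c6.png',np.hstack([a,b])[:,:,::-1])
P=get_state()['position'];m=cv2.inRange(cv2.cvtColor(T,cv2.COLOR_RGB2HSV),(50,90,60),(85,255,255))
for u in range(230,250,3):
    v=np.nonzero(m[195:262,u])[0]+195
    if len(v): print(u,p2w('top',[(u,v.min()-.5),(u,v.max()+.5)],P[2]+.024)[:,0].round(4))
"
```

```text
t 15.85 pos [0.5367 0.2445 0.1166] F [ 0.7  0.3 -1.4] grip 55.7 29.9 q [-0.96  0.32  0.58  1.77 -0.19  1.11 -1.92]
shift [0.6 0.4 0.1] dr [-0.    -0.     0.001]
233 [0.5811 0.5756]
239 [0.5811 0.485 ]
242 [0.5811 0.485 ]
245 [0.5811 0.4905]
248 [0.4932 0.4877]
```

View pics/c6.png

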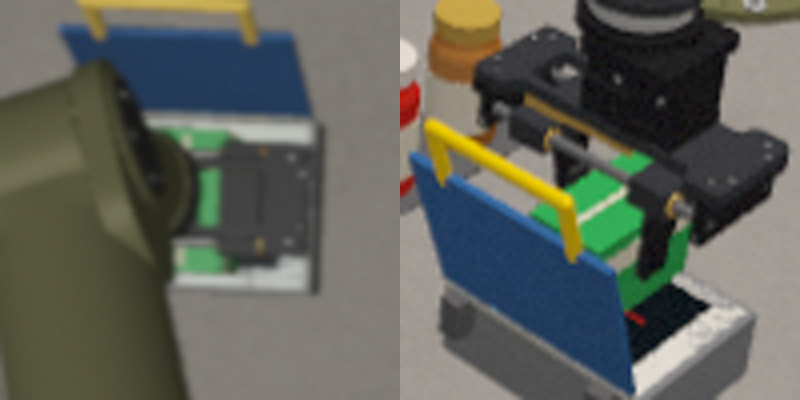

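The carton is held level above the glass and centred in y, but sits about 3 mm too far forward. One small correction in x before handing in.

Emit:
send_rows(
  xyz=[
    [0.5,0,0],
    [1,0,0],
    [1.5,0,0],
    [2,0,0],
    [2.5,0,0],
    [2.5,0,0],
    [2.5,0,0],
    [2.5,0,0],
    [2.5,0,0],
    [2.5,0,0],
  ],
  dr=[
    [0,0,0],
    [0,0,0],
    [0,0,0],
    [0,0,0],
    [0,0,0],
    [0,0,0],
    [0,0,0],
    [0,0,0],
    [0,0,0],
    [0,0,0],
  ],
)

```text
time: 16.78
position: [0.5391, 0.2444, 0.1166]
tool_rot: [-3.141, 0.054, 0.0]
ft_force: [0.1, -0.0, -2.1]
grip_width: 0.638
grip_force: 29.9
```

Emit:
send_rows(
  xyz=[
    [0,0,0],
    [0,0,0],
    [0,0,0],
    [0,0,0],
    [0,0,0],
    [0,0,0],
    [0,0,0],
    [0,0,0],
    [0,0,0],
    [0,0,0],
  ],
  dr=[
    [0,0,0],
    [0,0,0],
    [0,0,0],
    [0,0,0],
    [0,0,0],
    [0,0,0],
    [0,0,0],
    [0,0,0],
    [0,0,0],
    [0,0,0],
  ],
)

```text
time: 17.62
position: [0.5391, 0.2444, 0.1166]
tool_rot: [-3.141, 0.054, -0.0]
ft_force: [-0.6, -0.1, -1.1]
grip_width: 0.641
grip_force: 29.9
```

```bash
python3 -c "
from h import *
plan([.539,.244,.1165],-92)
print(close_job())"
```

```text
t 17.62 pos [0.5391 0.2444 0.1166] F [-0.6 -0.1 -1.1] grip 55.8 29.9 q [-0.96  0.32  0.58  1.77 -0.19  1.11 -1.92]
shift [-0.1  0.4  0.1] dr [-0.    -0.     0.001]
the job is handed in; nothing more can be done
None
```

The job is handed in at 17.6 s: the cover rests open on its stop, and the large green carton is held still and level about 1 cm above the glass, centred to within a few mm with its long sides running front to back; no verdict came back.

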